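Roll a pipe offcut onto the marking line

TASK

With the fingertips on its top, roll the pipe offcut along the board until it rests right over the white line, in line with the two steel pointers to within a centimetre, then take the hand away. Push only on its upper part so that it truly rolls: do not slide it, shove it low from the side, grip it or lift it. Leave the coupling, tin, spray can and wrench where they are.

Things in the scene. Friction and masses are not known exactly. Their poses are not given: they have to be found in the camera images.
- pipe: Grey plastic pipe lying on the board: 90 mm outer diameter, 160 mm long, about 0.4 kg, dark ends, a small dark hole in its wall. Origin: middle of its axis, 45 mm above the mat. x runs along its axis; y and z turn as it rolls. It starts 100 to 155 mm to either side of the line, within 3 degrees of parallel to it. Rolling slowly and let go, it stops within about 1 cm.
- line (a point): Middle of the white line (200 x 4 mm) on the fixed board's black rubber mat, 15 mm above the bench. x runs along the line, y the way the pipe rolls, z up. Board 300 mm (x) by 460 mm (y). A steel pointer 10 mm high stands on the mat at each end of the line, |x| = 107 to 145 mm, leaving the 160 mm pipe 27 mm at each end.
- coupling: Bystander: short grey pipe coupling standing on the board across the line from the pipe, 64 mm diameter, 50 mm high, 100 to 155 mm from the line. Origin: centre of its underside.
- tin: Bystander: round metal tin, 72 mm diameter, 75 mm high, on the bench beyond the board. Origin: centre of its underside.
- spray_can: Bystander: spray can, 60 mm diameter, 170 mm high, standing on the bench to the right (-y) of the board. Origin: centre of its underside.
- wrench: Bystander: steel wrench, 160 mm long, lying on the bench to the left (+y) of the board. Origin: on its underside.
There are look-alikes about, which are no part of the job. There is more than one size of the pipe; the job needs the largest.

How it is judged (in metres and radians):
On the way:
1. the pipe has rolled at least a quarter turn on its way to the line (angle between pipe's own z axis and vertical above 1.5 rad).
At the end, for the whole second after the job is handed in: The pipe rests untouched on the mat: its middle within 11 mm of the line across it and 30 mm of its middle along it, axis within 0.14 rad of the line, after rolling at least a quarter turn; coupling, tin, spray can and wrench within 20 mm of their starts (y of pipe in the frame of line between -0.011 and 0.011 m and x of pipe in the frame of line between -0.03 and 0.03 m and angle between the x axis of pipe and the x axis of line, either way round below 0.14 rad and linear speed of pipe below 0.01 m/s and height (world z) of pipe between 0.056 and 0.064 m and contact force between the fingers and pipe below 0.05 N and distance of each of coupling, tin, spray_can, wrench from where it was at the start of the episode below 0.02 m).
It fails at once if the pipe is lifted off the mat (more than 12 mm) (height (world z) of pipe above 0.072 m).
It fails at once if the pipe is pushed low down from the side instead of on its upper part (fingertips more than about 25 mm below its top while touching it) (contact force between the fingers and pipe above 0.5 N and height (world z) of the grasp point below 0.098 m).
It fails at once if a bystander is knocked away (20 mm) (distance of any of coupling, tin, spray_can, wrench from where it was at the start of the episode above 0.02 m).
It also fails if it takes over 58 s, if anything falls off the work surface, if the arm or the gripper's body presses on something with over 40 N, if the wrist force passes 120 N, or if a joint passes its speed limit or range.

ROBOT

A 6-joint arm with a two-finger parallel gripper is mounted at the origin on the work surface. World frame = base frame: x ahead of the robot, y to its left, z up, the work surface at z = 0. Lengths are in m, angles in degrees, forces in N, time in s.
With the tool pointing down it reaches from about 0.3 to 0.825 m from the base axis. Payload 5.4 kg.
Tool frame: the origin (TCP) lies midway between the tips of the shut fingers; the grasp point (between the pads) lies 19 mm behind it; z points along the fingers, y is the direction in which the jaws open and shut (so a half turn about z gives the same grasp; the last joint's range is limited). The gripper opens to 92 mm and grips with 3 to 60 N. Pads are 20 mm wide; open, the fingers measure 128 mm over their backs; the gripper's body (75 mm by 189 mm) begins 69 mm behind the grasp point.
Start: joints at [-80.163, 9.076, 91.501, -0, 79.423, -12.038], TCP at [0.214, -0.534, 0.215] pointing down, gripper open.
Joint ranges: [-166.64, 166.64], [-54.1, 131.32], [10.49, 154.53], [-73.88, 253.88], [9.74, 151.15], [-171.62, 171.62]. Speed limits (degrees/s): [147.25, 147.25, 180, 180, 180, 180].

INTERFACE

Orientations are given as [roll, pitch, yaw] about the fixed x, y, z axes, in that order (R = Rz(yaw) Ry(pitch) Rx(roll)).
In Python, from rig import state, vision, r gives the robot as it stands.
- The arm moves only by the tool carry_out, never from a script. Its argument "rows" is one flat list of numbers, 5 for each row, row after row: the shift along the tool's x, y, z in mm, then the turn about the tool's z in rad, then the finger opening in mm, from 0 to 91.9. A call has exactly 10 rows; each row shifts and turns the commanded pose from where the row before left it, along the tool's axes as they then stand; what a row does not reach is not made up. A row lasts 1/10 s, in which the tool goes at most 50 mm and 8.59 degrees, less where a joint would pass 70% of its speed; a pose out of reach is approached as far as the arm can. A call with a gripper value outside its range is refused whole. The fingers move at their own pace and stop on an object; "squeeze" is the grip in N (left out, the last holds). Time passes only in rows, so rows that do not move let the fingers close, or fill a call up. It gives the time, the measured TCP pose, the force and the opening at its end, in the units of the state.
- state(): the state, without advancing time (a new reading comes with each control period).
- vision.capture(name): name is "side" or "top"; returns a dict with "pixels" (384x512x3 uint8, red, green, blue), "fx", "fy", "cx", "cy" (pixels), "camera_from_world" (4x4, takes a point from world to camera coordinates). Camera axes: x right, y up, looking along -z (the intrinsics and any distortion apply to the point x, -y, -z); pixel columns grow to the right and rows downward; lengths in m; the calibration is good to about 2 mm. A picture is of the moment at which its call begins. There is no depth.
- r.sign_off(): hands the job in, once; it reports no verdict.
The state is a dict: "clock": time; "q": joint angles; "dq": joint speeds; "effort": joint torques, N m; "tool_pos": TCP position; "tool_rot": TCP orientation; "contact_force": force on the tool from outside, world axes, zero at the start; "moment": the same for the moment, N m; "width": opening from 0.0 (shut) to 1.0 (fully open).
Only numpy, scipy, OpenCV 4.12 (cv2) and the standard library are available. Lean on these libraries where they do the work, as an engineer would, in place of code of your own. Each camera call takes 0.05 s, during which the arm holds its last target. There are 200 camera calls.

## Working session

There is one attempt and no reset: what is moved stays moved. The work goes in short steps, Python scripts to look and compute and a tool call to move; the robot and the scene stay as the last step left them, time stands still between calls to the robot, and variables do not carry over. Pictures are saved under pics/ and viewed, about 8 in all and at most 12, crops included, and the job is handed in when it is done.

Besides the shell and the picture viewer there is one more tool, called after "Emit:" by a JSON object that holds its "name" and its "arguments", one argument or row to a line. carry_out: Moves the arm, as the interface text tells. Its arguments: {"type":"object","properties":{"rows":{"type":"array"},"squeeze":{"type":"number"}},"required":["rows"]}

```bash
mkdir -p pics; ls; cat > h.py <<'E'
import numpy as np, cv2
from rig import state, vision, r
def cap(n, f=None):
    c=vision.capture(n)
    if f: cv2.imwrite('pics/'+f, cv2.cvtColor(c['pixels'],cv2.COLOR_RGB2BGR))
    return c
def ray(c,u,v):
    T=np.array(c['camera_from_world']); R=T[:3,:3]; o=-R.T@T[:3,3]
    d=R.T@np.array([(u-c['cx'])/c['fx'], -(v-c['cy'])/c['fy'], -1.]); return o,d
def onplane(c,u,v,z):
    o,d=ray(c,u,v); return (o+d*(z-o[2])/d[2])
def proj(c,p):
    T=np.array(c['camera_from_world']); q=T[:3,:3]@np.array(p)+T[:3,3]
    return np.array([c['cx']+c['fx']*q[0]/-q[2], c['cy']-c['fy']*q[1]/-q[2]])
E
python3 - <<'E'
from h import *
a=cap('top','top0.png'); b=cap('side','side0.png')
for c in(a,b): print({k:v for k,v in c.items() if k!='pixels'}, ray(c,256,192)[0])
print(state())
E
```

```text
pics
{'fx': 492.6619902491142, 'fy': 492.6619902491142, 'cx': 247.06531552098141, 'cy': 193.93063194344563, 'camera_from_world': array([[-0.01356339, -0.99968199,  0.02125934,  0.05065617],
       [ 0.99530023, -0.01145906,  0.09615683, -0.55652145],
       [-0.09588264,  0.02246364,  0.99513914, -1.19240631],
       [ 0.        ,  0.        ,  0.        ,  1.        ]])} [0.44026193 0.07104863 1.23904661]
{'fx': 408.167247925192, 'fy': 408.167247925192, 'cx': 259.14727037764027, 'cy': 187.34355320009533, 'camera_from_world': array([[-0.79290528, -0.60933925, -0.00262705,  0.49050519],
       [ 0.38434962, -0.50347273,  0.7738156 , -0.25266453],
       [-0.47283886,  0.61255277,  0.63340549, -0.97780901],
       [ 0.        ,  0.        ,  0.        ,  1.        ]])} [0.02368957 0.77063398 0.81615394]
{'clock': 0.1, 'q': array([-8.01601728e+01,  9.11077293e+00,  9.15633293e+01, -6.31517848e-04,
        7.94227033e+01, -1.20377908e+01]), 'dq': array([ 0.08098725, -0.01379039, -0.26813391,  0.0825021 ,  0.06286947,
        0.04914864]), 'effort': array([-8.18675653e-04, -3.86502206e+01, -3.22962213e+01,  7.01706321e-02,
        3.38940450e-02, -4.37744211e-05]), 'tool_pos': array([ 0.21414007, -0.53303915,  0.21371461]), 'tool_rot': array([-1.79905194e+02, -1.95825052e-02,  2.18777182e+01]), 'contact_force': array([ 0.71156379, -0.3289646 ,  0.04743589]), 'moment': array([-0.0107481 , -0.00673882,  0.02944093]), 'width': 0.9970632872295829}
```

View pics/top0.png

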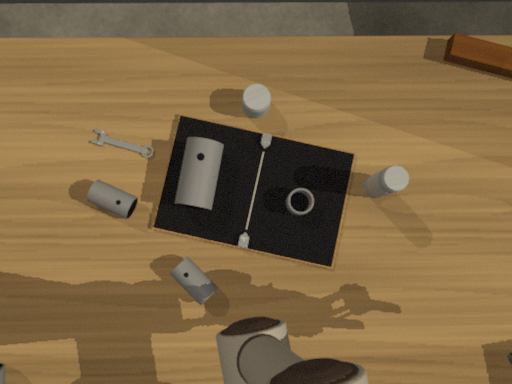

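View pics/side0.png

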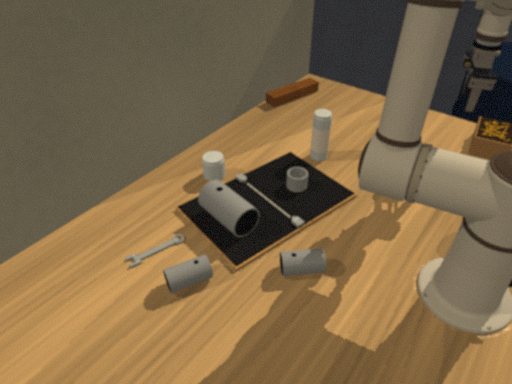

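The top view shows the pipe at about (200,172), left (+y) of the line, which runs from (264,148) to (246,235). The coupling is across the line at (300,201), and the two smaller pipes lie off the board at (112,198) and (193,280). The side view agrees.

```bash
cat >> h.py <<'E'
def comps(c, poly, thr=70):
    g=cv2.cvtColor(c['pixels'],cv2.COLOR_RGB2HSV); m=((g[...,2]>thr)&(g[...,1]<90)).astype(np.uint8)
    k=np.zeros_like(m); cv2.fillPoly(k,[np.int32(poly)],1); m&=k
    cs,_=cv2.findContours(m,cv2.RETR_EXTERNAL,cv2.CHAIN_APPROX_NONE)
    return m,[x for x in cs if cv2.contourArea(x)>60]
BOARD=[(185,123),(349,155),(330,260),(160,226)]
E
python3 - <<'E'
from h import *
c=cap('top')
m,cs=comps(c,BOARD,70)
for x in cs:
    print(cv2.contourArea(x), cv2.minAreaRect(x), cv2.boundingRect(x))
im=cv2.cvtColor(c['pixels'],cv2.COLOR_RGB2BGR)[110:270,150:360].copy(); 
big=cv2.resize(im,None,fx=3.5,fy=3.5,interpolation=cv2.INTER_CUBIC)
for x in cs: cv2.polylines(big,[np.int32((x-[150,110]+.5)*3.5)],True,(0,255,0),1)
cv2.imwrite('pics/crop0.png',big)
for p in [(264,148),(246,235)]: print(onplane(c,*p,.015))
for p in [(181,118),(354,153),(332,266),(155,229)]: print(onplane(c,*p,.015))
E
```

```text
83.5 ((244.0882568359375, 237.64707946777344), (10.186494827270508, 11.399173736572266), 14.03624439239502) (238, 232, 12, 12)
546.0 ((300.5, 201.0), (26.0, 27.0), 90.0) (287, 188, 28, 27)
143.5 ((254.44705200195312, 189.98825073242188), (2.820096015930176, 80.26427459716797), 12.52880859375) (245, 151, 20, 79)
68.5 ((264.9615478515625, 143.1923065185547), (10.198039054870605, 9.805806159973145), 11.309932708740234) (260, 138, 11, 11)
2458.5 ((199.54278564453125, 171.77745056152344), (37.467323303222656, 69.53360748291016), 10.885527610778809) (175, 137, 49, 73)
[ 0.67403994 -0.00086417  0.015     ]
[0.45605249 0.04744292 0.015     ]
[0.75288181 0.20778234 0.015     ]
[ 0.65906081 -0.22844439  0.015     ]
[ 0.37689672 -0.16405142  0.015     ]
[0.47380711 0.27202214 0.015     ]
```

View pics/crop0.png

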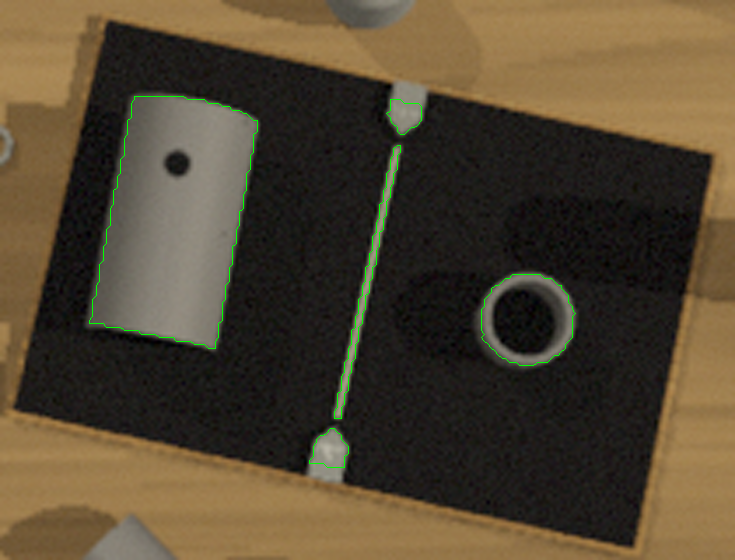

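```bash
cat >> h.py <<'E'
def measure(c, verbose=True, thr=70, poly=BOARD):
    m,cs=comps(c,poly,thr)
    P=max(cs,key=cv2.contourArea)
    rect=cv2.boxPoints(cv2.minAreaRect(P))
    q=rect[np.argsort(rect[:,1])]; q=np.vstack([q[:2][np.argsort(q[:2,0])],q[2:][np.argsort(q[2:,0])]]) # TL TR BL BR
    # refine the axis: mid of each row band perpendicular to rect long side
    ax=(q[0]+q[1]-q[2]-q[3]); L=np.linalg.norm(ax); ax/=L; n=np.array([-ax[1],ax[0]])
    ys,xs=np.nonzero(cv2.drawContours(np.zeros_like(m),[P],-1,1,-1)); p=np.c_[xs,ys]-rect.mean(0)
    s=p@ax; t=p@n; S=np.arange(-.38*L,.38*L,3.)
    mid=[]; wid=[]
    for a in S:
        k=abs(s-a)<1.5; mid.append((t[k].min()+t[k].max())/2); wid.append(np.ptp(t[k]))
    f=np.polyfit(S,mid,1); pt=lambda a: rect.mean(0)+ax*a+n*(f[0]*a+f[1])
    A,B=[onplane(c,*pt(a),.06)[:2] for a in(L/2,-L/2)]
    return (A+B)/2, (A-B)/np.linalg.norm(A-B), np.linalg.norm(A-B), np.mean(wid)+1
def lineframe(c):
    m,cs=comps(c,BOARD,70)
    l=[x for x in cs if max(cv2.minAreaRect(x)[1])>60 and min(cv2.minAreaRect(x)[1])<8][0]
    b=cv2.boxPoints(cv2.minAreaRect(l)); b=b[np.argsort(b[:,1])]
    A,B=onplane(c,*b[:2].mean(0),.015)[:2],onplane(c,*b[2:].mean(0),.015)[:2]
    return (A+B)/2,(A-B)/np.linalg.norm(A-B),np.linalg.norm(A-B)
E
python3 - <<'E'
from h import *
c=cap('top')
lc,lx,ll=lineframe(c); pc,px,pl,w=measure(c)
ly=np.array([-lx[1],lx[0]])
print('line',lc,lx,ll,np.degrees(np.arctan2(lx[1],lx[0])))
print('pipe',pc,px,pl,'width mm',w*1.18/492.7*1e3,np.degrees(np.arctan2(px[1],px[0])))
print('offset x,y',(pc-lc)@lx,(pc-lc)@ly)
print('coupling',onplane(c,300.5,201,.065), 'hole',onplane(c,201,156.5,.1))
s=cap('side'); print('side proj pipe axis ends',[proj(s,[*(pc+k*px*.08),.06]) for k in(1,-1)],'line',[proj(s,[*(lc+k*lx*.1),.015]) for k in(1,-1)])
np.savez('l.npz',lc=lc,lx=lx,ly=ly)
E
```

```text
Traceback (most recent call last):
  File "h.py", line 32, in measure
    k=abs(s-a)<1.5; mid.append((t[k].min()+t[k].max())/2); wid.append(np.ptp(t[k]))
                                ~~~~~~~~^^
ValueError: zero-size array to reduction operation minimum which has no identity
```

```bash
sed -i 's/ax=(q\[0\]+q\[1\]-q\[2\]-q\[3\])/ax=(q[0]+q[1]-q[2]-q[3])\/2/' h.py
python3 - <<'E'
from h import *
c=cap('top')
lc,lx,ll=lineframe(c); pc,px,pl,w=measure(c)
ly=np.array([-lx[1],lx[0]])
print('line',lc,lx,ll,np.degrees(np.arctan2(lx[1],lx[0])))
print('pipe',pc,px,pl,'width mm',w*1.18/492.7*1e3,np.degrees(np.arctan2(px[1],px[0])))
print('offset x,y',(pc-lc)@lx,(pc-lc)@ly)
print('coupling',onplane(c,300.5,201,.065), 'hole',onplane(c,201,156.5,.1))
s=cap('side'); print('side proj pipe axis ends',[proj(s,[*(pc+k*px*.08),.06]) for k in(1,-1)],'line',[proj(s,[*(lc+k*lx*.1),.015]) for k in(1,-1)])
np.savez('l.npz',lc=lc,lx=lx,ly=ly)
E
```

```text
line [0.56840906 0.0247066 ] [ 0.9730991  -0.23038694] 0.20127436875967278 -13.319853859012557
pipe [0.60944019 0.15825961] [ 0.98141528 -0.19189594] 0.16884899885536703 width mm 90.76249164549748 -11.063449549824666
offset x,y 0.009158488542872118 0.1394133458204963
coupling [ 0.53488545 -0.08332296  0.065     ] hole [0.6390788  0.15176165 0.1       ]
side proj pipe axis ends [array([209.85285508, 192.11695936]), array([245.44182784, 221.05919986])] line [array([246.92113118, 182.89539394]), array([290.0055758 , 216.86448759])]
```

Emit:
{"name": "carry_out", "arguments": {
  "rows": [0,0,0,-0.1,91,0,0,0,-0.1,91,0,0,0,-0.1,91,0,0,0,-0.1,91,0,0,0,-0.1,91,0,0,0,-0.1,91,0,0,0,-0.1,91,0,0,0,-0.1,91,0,0,0,-0.1,91,0,0,0,-0.096,91]
}}

```text
clock: 1.3
tool_pos: [0.2142, -0.5336, 0.2145]
tool_rot: [-180.0, -0.0, 79.2]
contact_force: [-0.0, 0.1, 0.6]
width: 0.994
```

Emit:
{"name": "carry_out", "arguments": {
  "rows": [38,13,0,0,91,38,13,0,0,91,38,13,0,0,91,38,13,0,0,91,38,13,0,0,91,38,13,0,0,91,38,13,0,0,91,38,13,0,0,91,38,13,0,0,91,38,13,0,0,91]
}}

```text
clock: 2.3
tool_pos: [0.4153, -0.1841, 0.2148]
tool_rot: [180.0, 0.0, 78.9]
contact_force: [-0.5, -0.2, -0.1]
width: 0.993
```

Emit:
{"name": "carry_out", "arguments": {
  "rows": [38,13,0,0,91,38,13,0,0,91,38,13,0,0,91,38,13,0,0,91,38,13,0,0,91,38,13,0,0,91,38,13,0,0,91,38,13,0,0,91,30,8,0,0,91,0,0,0,0,91]
}}

```text
clock: 3.3
tool_pos: [0.5893, 0.1239, 0.2142]
tool_rot: [-180.0, -0.1, 79.2]
contact_force: [-1.0, -0.2, -0.1]
width: 0.99
```

```bash
cat > rel.py <<'E'
from h import *
# tool relative to pipe/line, in tool x,y (mm)
def rel(pc):
    s=state(); y=np.radians(s['tool_rot'][2]); tx=np.array([np.cos(y),np.sin(y)]); ty=np.array([np.sin(y),-np.cos(y)])
    d=pc-s['tool_pos'][:2]
    print('tool',s['tool_pos'].round(4),s['tool_rot'].round(2),'F',s['contact_force'].round(2),'t',round(s['clock'],2))
    print('to pipe centre: x %.1f y %.1f mm'%(1e3*d@tx,1e3*d@ty))
E
python3 -c "
from rel import *
rel(np.array([.6094,.1583]))"
```

```text
tool [0.5893 0.1239 0.2142] [-1.7999e+02 -6.0000e-02  7.9170e+01] F [-1.04 -0.19 -0.06] t 3.3
to pipe centre: x 37.6 y 13.3 mm
```

Emit:
{"name": "carry_out", "arguments": {
  "rows": [20,5,0,0,91,20,4,0,0,91,15,4,0,0,91,0,0,25,0,91,0,0,25,0,91,0,0,25,0,91,0,0,15,0,91,0,0,10,0,91,0,0,3,0,91,0,0,0,0,91]
}}

```text
clock: 4.3
tool_pos: [0.6123, 0.172, 0.1121]
tool_rot: [180.0, -0.0, 78.9]
contact_force: [-0.5, 0.2, 0.5]
width: 0.99
```

```bash
python3 -c "
from rel import *
rel(np.array([.6094,.1583]))
c=cap('side'); cv2.imwrite('pics/s1.png',cv2.resize(cv2.cvtColor(c['pixels'],cv2.COLOR_RGB2BGR)[120:260,150:330],None,fx=4,fy=4,interpolation=2))"
```

```text
tool [0.6123 0.172  0.1121] [ 1.7997e+02 -1.0000e-02  7.8930e+01] F [-0.46  0.21  0.49] t 4.3
to pipe centre: x -14.0 y -0.2 mm
```

View pics/s1.png

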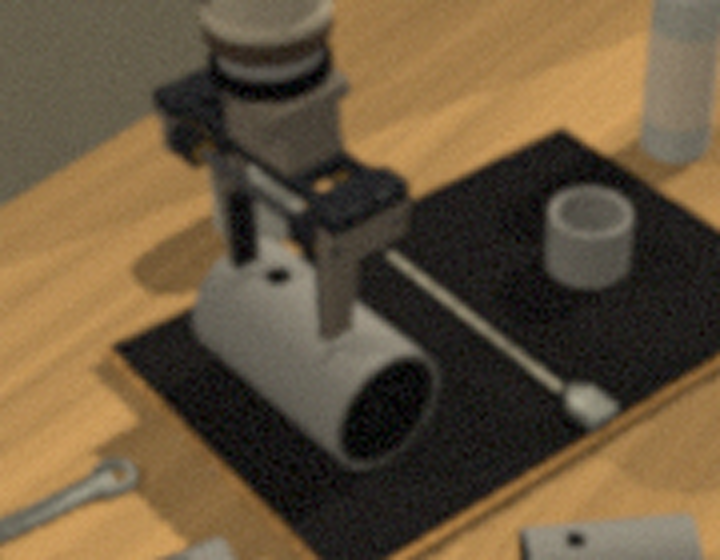

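The side crop shows both fingertips just above the pipe's top, straddling its middle. The coupling at (590,240) is clear. Next I feel for contact.

Emit:
{"name": "carry_out", "arguments": {
  "rows": [0,0,2,0,91,0,0,2,0,91,0,0,1,0,91,0,0,1,0,91,0,0,1,0,91,0,0,0,0,91,0,0,0.5,0,91,0,0,0,0,91,0,0,0.5,0,91,0,0,0,0,91]
}}

```text
clock: 5.35
tool_pos: [0.6122, 0.1726, 0.105]
tool_rot: [180.0, -0.0, 78.9]
contact_force: [-4.1, 0.1, 7.0]
width: 0.993
```

Emit:
{"name": "carry_out", "arguments": {
  "rows": [-2,0,0,0,91,-4,0,0,0,91,-4,0,0,0,91,-4,0,0,0,91,-4,0,0,0,91,-4,0,0,0,91,-4,0,0,0,91,-4,0,0,0,91,-2,0,0,0,91,0,0,0,0,91]
}}

```text
clock: 6.35
tool_pos: [0.606, 0.1409, 0.1053]
tool_rot: [180.0, -0.0, 78.9]
contact_force: [-4.1, 0.2, 9.9]
width: 0.988
```

```bash
cat > sidep.py <<'E'
# pipe front-end rim centre in the side view: dark disc of near end is hidden on black; show crop with predicted axis ends
from rel import *
def show(name,yoff,x=0.01):
    l=np.load('l.npz'); c=cap('side'); im=cv2.cvtColor(c['pixels'],cv2.COLOR_RGB2BGR)
    big=cv2.resize(im[120:260,150:330],None,fx=4,fy=4,interpolation=2)
    cv2.imwrite('pics/'+name,big)
E
python3 -c "
from sidep import *
show('s2.png',0); rel(np.array([.6094,.1583]))
c=cap('top','t2.png')
"
```

```text
tool [0.606  0.1411 0.1052] [ 1.7998e+02 -3.0000e-02  7.8940e+01] F [-4.34  0.55  9.27] t 6.4
to pipe centre: x 17.6 y 0.0 mm
```

View pics/s2.png

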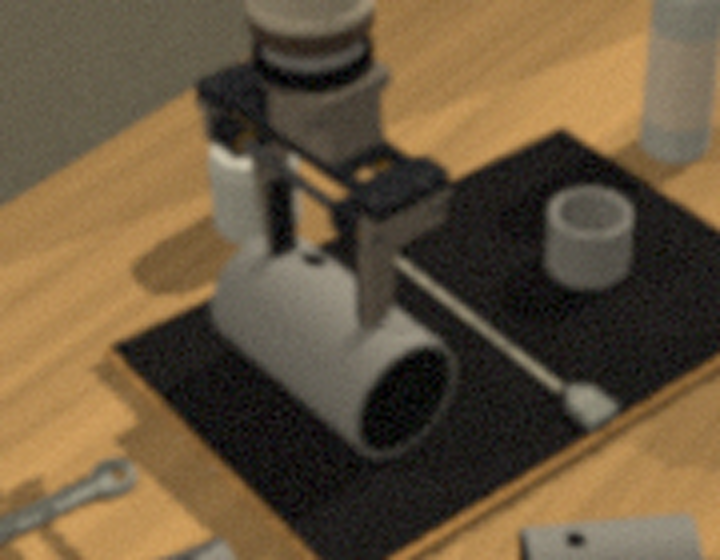

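It rolled: the near end moved from (390,410) to (408,395) in the crop, and the tip travel of 32 mm gives about 16 mm of pipe travel. I carry on with the stroke.

Emit:
{"name": "carry_out", "arguments": {
  "rows": [-3,0,0,0,91,-5,0,0,0,91,-6,0,0,0,91,-6,0,0.1,0,91,-6,0,0.2,0,91,-6,0,0.4,0,91,-6,0,0.6,0,91,-5,0,0.6,0,91,-3,0,0.4,0,91,0,0,0,0,91]
}}

```text
clock: 7.45
tool_pos: [0.5971, 0.0951, 0.1017]
tool_rot: [180.0, 0.0, 78.9]
contact_force: [-2.4, -1.0, 6.1]
width: 0.991
```

Emit:
{"name": "carry_out", "arguments": {
  "rows": [0,0,0,0,91,0,0,-3,0,91,0,0,-10,0,91,0,0,-20,0,91,40,0,-27,0,91,50,0,0,0,91,50,0,0,0,91,50,0,0,0,91,30,0,0,0,91,0,0,0,0,91]
}}

```text
clock: 8.45
tool_pos: [0.6387, 0.3158, 0.1611]
tool_rot: [180.0, -0.1, 79.2]
contact_force: [-0.3, -0.5, 0.2]
width: 0.991
```

```bash
python3 -c "
from rel import *
c=cap('top','t3.png'); rel(np.array([.6094,.1583]))
l=np.load('l.npz')
try:
  pc,px,pl,w=measure(c); print(pc,pl,w*2.4,'off x,y',(pc-l['lc'])@l['lx'],(pc-l['lc'])@l['ly'],np.degrees(np.arctan2(px[1],px[0])))
except Exception as e: print(e)
"
```

```text
tool [0.6389 0.3133 0.1611] [-1.800e+02  1.000e-02  7.911e+01] F [-0.13 -0.57  1.18] t 8.5
to pipe centre: x -157.8 y 0.3 mm
[0.60142686 0.11869188] 0.16941394049679243 88.96113741199176 off x,y 0.010476612743586062 0.09906385773267842 -9.547675276144938
```

View pics/t3.png

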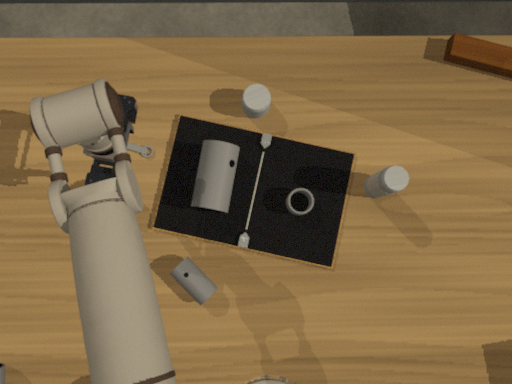

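The pipe is now 99 mm from the line at about (216,176), 3.8° off parallel. All the bystanders are unmoved. In the next stroke I start 20 mm behind the top and turn the hand a little to straighten the axis.

Emit:
{"name": "carry_out", "arguments": {
  "rows": [-40,0,0,0,91,-40,0,0,0,91,-40,0,0,0,91,-40,0,0,0,91,-18,0,15,0,91,0,0,20,0,91,0,0,15,0,91,0,0,4,0,91,0,0,0,0,91,0,0,0,0,91]
}}

```text
clock: 9.5
tool_pos: [0.6056, 0.1371, 0.1081]
tool_rot: [179.9, -0.0, 79.0]
contact_force: [-0.6, 0.3, 0.6]
width: 0.992
```

```bash
python3 -c "
from rel import *
rel(np.array([.6014,.1187]))"
```

```text
tool [0.6056 0.1371 0.1081] [ 1.7993e+02 -1.0000e-02  7.8970e+01] F [-0.58  0.29  0.61] t 9.5
to pipe centre: x -18.9 y -0.6 mm
```

Emit:
{"name": "carry_out", "arguments": {
  "rows": [0,0,2,0,91,0,0,2,0,91,0,0,1,0,91,0,0,0,0,91,-3,0,0,0.005,91,-5,0,-0.2,0.01,91,-6,0,-0.3,0.01,91,-6,0,-0.2,0.01,91,-6,0,0,0.01,91,-6,0,0,0.01,91]
}}

```text
clock: 10.5
tool_pos: [0.5999, 0.1056, 0.1054]
tool_rot: [179.8, -0.1, 75.8]
contact_force: [0.3, -1.1, 7.4]
width: 0.99
```

Emit:
{"name": "carry_out", "arguments": {
  "rows": [-6,0,0,0.01,91,-6,0,0,0.01,91,-6,0,0,0.01,91,-6,0,0.1,0.01,91,-6,0,0.3,0,91,-6,0,0.4,0,91,-6,0,0.5,0,91,-4,0,0.4,0,91,-2,0,0.2,0,91,0,0,0,0,91]
}}

```text
clock: 11.5
tool_pos: [0.5876, 0.0586, 0.1033]
tool_rot: [179.7, -0.0, 73.5]
contact_force: [3.2, -2.0, 4.6]
width: 0.987
```

Emit:
{"name": "carry_out", "arguments": {
  "rows": [0,0,0,0,91,0,0,-3,0,91,0,0,-10,0,91,0,0,-20,0,91,40,0,-27,0,91,50,0,0,0,91,50,0,0,0,91,50,0,0,0,91,30,0,0,0,91,0,0,0,0,91]
}}

```text
clock: 12.5
tool_pos: [0.6469, 0.2744, 0.1606]
tool_rot: [-179.9, -0.0, 73.8]
contact_force: [-0.6, -0.2, 0.1]
width: 0.99
```

```bash
cat > look.py <<'E'
from rel import *
import sys
c=cap('top',sys.argv[1]); l=np.load('l.npz')
pc,px,pl,w=measure(c); rel(pc); print(pc,pl,w*2.4,'off x,y',(pc-l['lc'])@l['lx'],(pc-l['lc'])@l['ly'],'axis',np.degrees(np.arctan2(px[1],px[0])))
E
python3 look.py t4.png
```

```text
tool [0.6469 0.272  0.1606] [-1.7993e+02  5.0000e-02  7.3670e+01] F [-0.83 -0.24 -0.14] t 12.55
to pipe centre: x -197.6 y 2.8 mm
[0.59401851 0.08157602] 0.1693283848741848 87.84238669077556 off x,y 0.011818566379382955 0.06123965918233021 axis -9.89766574833255
```

Emit:
{"name": "carry_out", "arguments": {
  "rows": [0,0,0,-0.055,91,0,0,0,-0.055,91,-40,-5,0,0,91,-40,-5,0,0,91,-40,-5,0,0,91,-40,-4,0,0,91,-17,0,15,0,91,0,0,20,0,91,0,0,15,0,91,0,0,3,0,91]
}}

```text
clock: 13.55
tool_pos: [0.5955, 0.0988, 0.1058]
tool_rot: [-179.7, 0.0, 79.7]
contact_force: [-0.6, 0.5, -1.4]
width: 0.99
```

Emit:
{"name": "carry_out", "arguments": {
  "rows": [0,0,2,0,91,0,0,2,0,91,0,0,1,0,91,0,0,0,0,91,-3,0,0,0.008,91,-5,0,-0.2,0.015,91,-6,0,-0.3,0.015,91,-6,0,-0.2,0.015,91,-6,0,0,0.015,91,-6,0,0,0.015,91]
}}

```text
clock: 14.55
tool_pos: [0.5921, 0.0679, 0.1054]
tool_rot: [179.8, -0.0, 75.0]
contact_force: [0.8, 0.9, 5.3]
width: 0.99
```

Emit:
{"name": "carry_out", "arguments": {
  "rows": [-6,0,0,0.015,91,-6,0,0,0.015,91,-6,0,0,0.01,91,-6,0,0.1,0.01,91,-6,0,0.3,0,91,-6,0,0.4,0,91,-6,0,0.5,0,91,-4,0,0.4,0,91,-2,0,0.2,0,91,0,0,0,0,91]
}}

```text
clock: 15.55
tool_pos: [0.5781, 0.0215, 0.1029]
tool_rot: [179.8, -0.0, 72.1]
contact_force: [3.7, -1.9, 5.5]
width: 0.994
```

Emit:
{"name": "carry_out", "arguments": {
  "rows": [0,0,0,0,91,0,0,-3,0,91,0,0,-10,0,91,0,0,-20,0,91,40,0,-27,0,91,50,0,0,0,91,50,0,0,0,91,50,0,0,0,91,30,0,0,0,91,0,0,0,0,91]
}}

```text
clock: 16.55
tool_pos: [0.6434, 0.2357, 0.1612]
tool_rot: [-179.9, -0.0, 72.4]
contact_force: [-0.1, -0.0, 0.1]
width: 0.992
```

```bash
python3 look.py t5.png
```

```text
tool [0.6433 0.2334 0.1612] [-1.799e+02  6.000e-02  7.235e+01] F [-0.34 -0.52 -1.12] t 16.6
to pipe centre: x -202.0 y 16.8 mm
[0.5980499  0.03583014] 0.19399812913508074 71.51899770327977 off x,y 0.026280757329847727 0.01765316653663558 axis -10.799365019702556
```

View pics/t5.png

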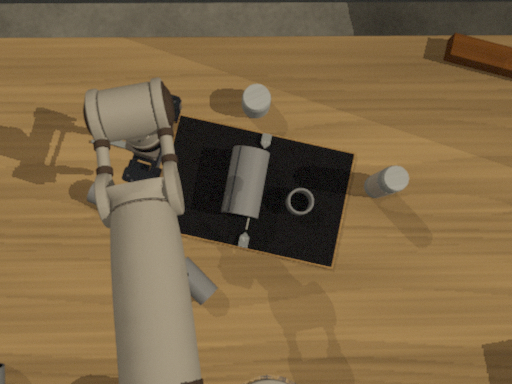

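The pipe at about (246,181) nearly covers the line, and its mask has now merged with the line and pointer. An opening will separate them.

```bash
sed -i "s/    m,cs=comps(c,poly,thr)$/    m,_=comps(c,poly,thr); m=cv2.morphologyEx(m,cv2.MORPH_CLOSE,np.ones((7,7),np.uint8)); m=cv2.morphologyEx(m,cv2.MORPH_OPEN,np.ones((17,17),np.uint8)|0); cs,_=cv2.findContours(m,cv2.RETR_EXTERNAL,cv2.CHAIN_APPROX_NONE)/" h.py
sed -i "s/np.ones((17,17),np.uint8)|0/cv2.getStructuringElement(cv2.MORPH_ELLIPSE,(15,15))/" h.py
python3 look.py t5b.png; python3 - <<'E'
from h import *
class C(dict): pass
c=cap('top')
for f in('top0','t4','t5'):
    c['pixels']=cv2.cvtColor(cv2.imread(f'pics/{f}.png'),cv2.COLOR_BGR2RGB); l=np.load('l.npz')
    pc,px,pl,w=measure(c); print(f,(pc-l['lc'])@l['lx'],(pc-l['lc'])@l['ly'],pl,w*2.4,np.degrees(np.arctan2(px[1],px[0])))
E
```

```text
tool [0.6433 0.2319 0.1613] [-1.7991e+02  8.0000e-02  7.2250e+01] F [-0.1   0.41 -0.49] t 16.65
to pipe centre: x -195.1 y 4.9 mm
[0.58852308 0.04457473] 0.17459632423677854 85.98011881677728 off x,y 0.014995575413901443 0.023967661986779975 axis -9.520729759946066
top0 0.009419244549504803 0.13929353055513452 0.16833274715944999 90.90144545237223 -10.930978383869515
t4 0.012261787849356824 0.05120808783337378 0.16869301411666682 107.9104763785998 -10.647994794570279
t5 0.014976678691658266 0.02447943658748224 0.17457637088591593 87.16695877941031 -9.757878413491502
```

```bash
python3 - <<'E'
from h import *
c=cap('top'); g=cv2.cvtColor(c['pixels'],cv2.COLOR_RGB2GRAY).astype(float)
l=np.load('l.npz'); lc,lx,ly=l['lc'],l['lx'],l['ly']
# profile across the pipe on the plane z=.06, averaged over short spans along line x
for xo in(-.05,-.02,.02,.05,.07):
    ys=np.arange(-.05,.09,.004); P=[]
    for y in ys:
        v=[proj(c,[*(lc+lx*(xo+d)+ly*y),.06]) for d in np.linspace(-.008,.008,5)]
        P.append(cv2.remap(g,np.float32([v])[...,0],np.float32([v])[...,1],cv2.INTER_LINEAR).mean())
    P=np.array(P); up=[]
    k=np.nonzero(P>50)[0]; i,j=k[0],k[-1]
    e1=np.interp(50,[P[i-1],P[i]],[ys[i-1],ys[i]]); e2=np.interp(-50,[-P[j],-P[j+1]],[ys[j],ys[j+1]])
    print(xo,'edges',round(e1*1e3,1),round(e2*1e3,1),'mid',round((e1+e2)*500,1),'w',round((e2-e1)*1e3,1),P[::2].astype(int))
E
```

```text
-0.05 edges -21.3 68.4 mid 23.5 w 89.7 [ 17  21  20  19 106 121 128 131 129 124 120 100  84  55  70  41  14  17]
-0.02 edges -20.6 69.6 mid 24.5 w 90.2 [ 15  15  14  15  98 121 127 132 130 123 116  96  83  51  65  48  13  13]
0.02 edges -19.8 71.8 mid 26.0 w 91.6 [ 20  20  18  22  73 118 125 132 130 124 118 105  94  59  73  68  16  13]
0.05 edges -18.4 72.8 mid 27.2 w 91.2 [ 20  19  23  21  52 119 124 131 130 125 121 114 104  76  83  75  16  17]
0.07 edges -17.3 73.6 mid 28.1 w 90.9 [ 25  25  25  23  38 117 124 130 131 125 122 115 106  83  82  77  18  18]
```

Emit:
{"name": "carry_out", "arguments": {
  "rows": [0,0,0,-0.055,91,0,0,0,-0.06,91,-40,-5,0,0,91,-40,-5,0,0,91,-40,-5,0,0,91,-40,-4,0,0,91,-18,0,15,0,91,0,0,20,0,91,0,0,15,0,91,0,0,3,0,91]
}}

```text
clock: 17.75
tool_pos: [0.5889, 0.0603, 0.1067]
tool_rot: [-179.8, 0.0, 78.7]
contact_force: [-0.5, -0.3, 0.4]
width: 0.991
```

```bash
python3 -c "
from rel import *
rel(np.array([.5870,.0464]))"
```

```text
tool [0.5889 0.0603 0.1067] [-1.7976e+02  3.0000e-02  7.8700e+01] F [-0.47 -0.27  0.39] t 17.75
to pipe centre: x -14.0 y 0.9 mm
```

Emit:
{"name": "carry_out", "arguments": {
  "rows": [0,0,2,0,91,0,0,1,0,91,0,0,1,0,91,0,0,0,0,91,-3,0,0,0.008,91,-5,0,0,0.01,91,-5,0,0,0.01,91,-5,0,0,0.01,91,-5,0,0,0.01,91,-5,0,0,0.01,91]
}}

```text
clock: 18.75
tool_pos: [0.5851, 0.033, 0.1053]
tool_rot: [179.9, -0.0, 75.4]
contact_force: [2.8, -0.4, 3.2]
width: 0.989
```

Emit:
{"name": "carry_out", "arguments": {
  "rows": [-5,0,0,0.01,91,-5,0,0,0,91,-5,0,0.1,0,91,-5,0,0.1,0,91,-3,0,0.1,0,91,-2,0,0,0,91,0,0,0,0,91,0,0,0,0,91,0,0,-1,0,91,0,0,-3,0,91]
}}

```text
clock: 19.75
tool_pos: [0.5763, 0.0101, 0.107]
tool_rot: [-179.7, 0.0, 74.9]
contact_force: [-0.7, -0.5, 0.2]
width: 0.996
```

Emit:
{"name": "carry_out", "arguments": {
  "rows": [0,0,-10,0,91,0,0,-20,0,91,0,0,-27,0,91,50,0,0,0,91,50,0,0,0,91,50,0,0,0,91,50,0,0,0,91,40,0,0,0,91,0,0,0,0,91,0,0,0,0,91]
}}

```text
clock: 20.75
tool_pos: [0.6401, 0.2418, 0.1652]
tool_rot: [-179.9, 0.1, 75.0]
contact_force: [0.3, -0.5, -1.2]
width: 0.994
```

```bash
cat > prof.py <<'E'
from rel import *
import sys
c=cap('top',sys.argv[1]); g=cv2.cvtColor(c['pixels'],cv2.COLOR_RGB2GRAY).astype(float)
l=np.load('l.npz'); lc,lx,ly=l['lc'],l['lx'],l['ly']
rel(lc); M=[]; X=(-.05,-.02,0,.02,.05,.07)
for xo in X:
    ys=np.arange(-.08,.08,.004); P=[]
    for y in ys:
        v=np.float32([[proj(c,[*(lc+lx*(xo+d)+ly*y),.06]) for d in np.linspace(-.008,.008,5)]])
        P.append(cv2.remap(g,v[...,0],v[...,1],cv2.INTER_LINEAR).mean())
    P=np.array(P); i0=np.argmin(abs(ys)); i=i0; j=i0
    while P[i-1]>45: i-=1
    while P[j+1]>45: j+=1
    e1=np.interp(45,[P[i-1],P[i]],[ys[i-1],ys[i]]); e2=np.interp(-45,[-P[j],-P[j+1]],[ys[j],ys[j+1]])
    M.append((e1+e2)*500); print(xo,'edges',round(e1*1e3,1),round(e2*1e3,1),'mid',round(M[-1],1),'w',round((e2-e1)*1e3,1))
f=np.polyfit(X,M,1); print('slope deg',np.degrees(f[0]/1e3),'y at x=.012:',np.polyval(f,.012))
# ends along the axis
ps=np.arange(-.12,.13,.004); 
for yo in (-.02,.02):
    v=np.float32([[proj(c,[*(lc+lx*x+ly*(np.polyval(f,x)/1e3+yo)),.06]) for x in ps]])
    P=cv2.remap(g,v[...,0],v[...,1],cv2.INTER_LINEAR)[0]; print('axial',P.astype(int))
E
python3 prof.py t6.png
```

```text
tool [0.6403 0.2407 0.1653] [-1.7994e+02  6.0000e-02  7.4890e+01] F [ 0.39 -0.97  0.4 ] t 20.8
to pipe centre: x -227.3 y -13.1 mm
-0.05 edges -46.3 45.4 mid -0.4 w 91.7
-0.02 edges -44.8 45.9 mid 0.5 w 90.7
0 edges -43.7 47.6 mid 2.0 w 91.3
0.02 edges -43.2 48.8 mid 2.8 w 91.9
0.05 edges -42.7 49.7 mid 3.5 w 92.4
0.07 edges -42.6 50.2 mid 3.8 w 92.7
slope deg 2.128417637334639 y at x=.012: 2.046324336568463
axial [ 21  16  26  21  20  23  24  22  22  24  20  23   7  90 133 133 134 133
 135 134 132 133 134 133 133 132 133 135 134 133 133 133 134 134 133 131
 132 132 132 133 133 134 134 132 132 133 133 132 132 132 132 131 133 130
 112  36  22  21  23  21  23  37  19]
axial [ 13  14  13  25  20  19  25  21  20  22  25   8  21  87 102 103 102 102
 103 101 102 102 103 103 103 101 102 101 101 100  99 102 103 103 102 101
 100 102 103 102 101 103 103 101 102 104 105 101 103 104 101 100 103 101
  72  27  26  22  22  25  24  20  24]
```

View pics/t6.png

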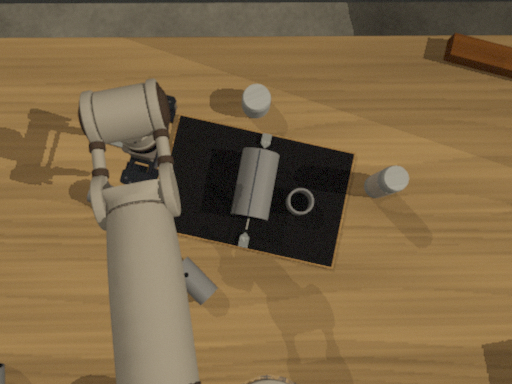

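The pipe is 2 mm across and about 13 mm along from the line's middle, 2.1° off parallel. The arm hides the wrench in the top view, so I take one side view as a check on it and on stillness.

```bash
python3 -c "
from h import *
cap('side','s6.png')"; python3 prof.py t7.png | grep -E 'slope|tool'
```

```text
tool [0.6406 0.2398 0.1656] [-1.7997e+02  4.0000e-02  7.4800e+01] F [-0.32  1.02 -1.26] t 20.9
slope deg 2.1598727212915483 y at x=.012: 2.0350388281079
```

View pics/s6.png

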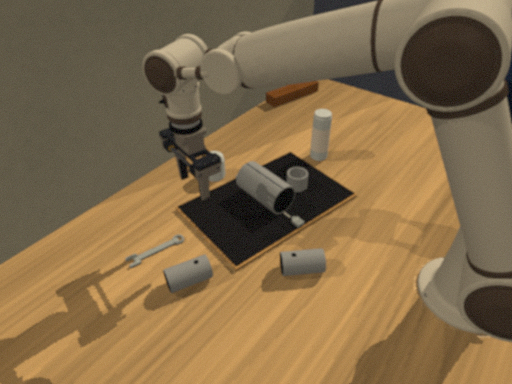

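The side view shows the pipe at (265,187) over the line and the hand clear of it. The wrench (155,250), coupling (297,178), can and tin are where they started. I hand in.

```bash
python3 -c "
from rig import r
print(r.sign_off())"
```

```text
the job is handed in; nothing more can be done
None
```

The pipe now rests over the white line, and I handed the job in at about 21 s of the 58 s allowed. I rolled it about 137 mm, roughly 3 rad of turn, in four light strokes. Both open fingertips stayed on its top, and I saw 3–10 N of press at the end of each call.

**Final position:** two pictures just before hand-in put the pipe's middle 2 mm from the line across it. It is about 13 mm off centre along the line, and its axis is 2.1° (0.037 rad) from parallel. It was not moving between the two pictures, and the hand was well clear.

**Bystanders:** the coupling, tin, spray can and wrench look unmoved, but I judged this by eye from the pictures. The tin was partly hidden behind the hand in the last side view and the wrench behind the arm in the last top view. Each was visible in the other view.

**Checks that disagreed:**
- As the pipe came over the line, my colour-mask measurement merged it with the line and pointer. I replaced it with edge profiles across the pipe, which gave a width of 91–93 mm against the true 90 mm.
- The two methods differed by 1–2 mm in position and about 1.5° in angle.
- Turning the hand during the strokes straightened the pipe less than I planned, so it stayed 2.1° off. The limit is 8° (0.14 rad).

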